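Pack the saw set-up kit into its foam tray

TASK

Put the saw's set-up kit back into its foam-lined tray: the tape measure, the tension spring, the hex key and the orange spring clamp, each released and lying fully down on the blue floor of the foam cut-out made to its shape (the tape measure standing on its edge, as it stands now). The black clamp and the bolt look similar but are not part of the kit: leave them where they lie.

Things in the scene. Friction and masses are not known exactly. Their poses are not given: they have to be found in the camera images.
- tape_measure_centre (a point): Yellow tape measure standing on its edge, 35 (x) x 87 (y) x 64 (z) mm, loose; the case spans y -28 to +43 mm, the rest is the metal hook. This point is the middle of the whole, inside the case, 32 mm above the underside; grip the case across x. z up, y along the thing.
- tension_spring_centre (a point): Silver close-coiled tension spring, 20 mm round, 73 mm long along y, rigid here, lying loose; it does not roll. This point is its middle, 10 mm above the underside; grip across x.
- hex_key_centre (a point): Silver L-shaped 8 mm hex key lying flat, 7 mm thick, loose. This point is the middle of the long arm, which runs along y (8 mm wide, from y = -51 to +51 mm), 3.5 mm above the underside; the short arm leaves the y = -51 end toward +x, out to x = +34 mm.
- orange_clamp_centre (a point): Orange plastic spring clamp lying flat, rigid here (it does not open), loose, 104 mm long (y), 16 mm thick; handles to +y, 66 mm wide (x) at their ends, tapering to the closed jaws at -y. This point is its middle, 8 mm above the underside, where it is about 47 mm wide; grip it across x here.
- hex_bolt_centre (a point): Silver hexagon-head bolt, 46 mm long (y), 19 mm wide, lying loose among the things; not part of the kit. This point is its middle, 8 mm above the underside.
- black_clamp_centre (a point): Black plastic spring clamp of the same shape and size as the orange one (104 x 66 x 16 mm), lying loose; not part of the kit. This point is its middle, 8 mm above the underside.
- tape_pocket (a point): Tape measure's cut-out in a black foam insert (fixed, 110 x 136 mm, top 28 mm above the table; four in any order fill the grey tray): 51 (x) x 103 (y) mm, 14 mm deep to its blue floor. This point, 32 mm above the middle of the floor, is where the tape measure's point comes to be; z up; it may face either way. Finger slot 98 (x) x 44 (y) mm, equally deep, black, across its middle.
- spring_pocket (a point): Spring's cut-out in a black foam insert (fixed, 110 x 136 mm, top 28 mm above the table; four in any order fill the grey tray): 36 (x) x 89 (y) mm, 14 mm deep to its blue floor. This point, 10 mm above the middle of the floor, is where the spring's point comes to be, either way round. Finger slot 98 (x) x 44 (y) mm, equally deep, black, across its middle.
- key_pocket (a point): Hex key's cut-out in a black foam insert (fixed, 110 x 136 mm, top 28 mm above the table; four in any order fill the grey tray): L, 12 mm deep to its blue floor: leg x -12 to 12, y -59 to 59 mm; foot at its -y end, 24 mm wide, out to x = +42 mm. This point, 3.5 mm above the floor, is where the key's point comes to be, x and y axes agreeing. Finger slot 98 (x) x 44 (y) mm, equally deep, black, across its middle.
- clamp_pocket (a point): Clamp's cut-out in a black foam insert (fixed, 110 x 136 mm, top 28 mm above the table; four in any order fill the grey tray): 120 mm long (y), 14 mm deep to its blue floor, 82 mm wide (x) at the +y end for the handles, narrowing to 54 mm at the -y end for the jaws. This point, 8 mm above the middle of the floor, is where the clamp's point comes to be, y axes agreeing. Finger slot 98 (x) x 44 (y) mm, equally deep, black, across its middle.
Mind the look-alikes: they are no part of the job. Leave any red look-alike of the part that bears tension_spring_centre alone.

How it is judged:
By the outcome, as a careful person would: the job done as asked, in the order asked, and still so for the second after the job is handed in, with the robot touching nothing.
It also fails if it takes over 112 s, if anything falls off the work surface, if the arm or the gripper's body presses on something with over 40 N, if the wrist force passes 120 N, or if a joint passes its speed limit or range.

ROBOT

A 6-joint arm with a two-finger parallel gripper is mounted at the origin on a cart in front of the work surface, level with it; the furniture and walls round the work are solid. World frame = base frame: x ahead of the robot, y to its left, z up, the work surface at z = 0. Lengths are in mm, angles in rad, forces in N, time in s.
With the tool pointing down it reaches from about 350 to 875 mm from the base axis. Payload 4.2 kg.
Tool frame: the origin (TCP) lies midway between the tips of the shut fingers; the grasp point (between the pads) lies 19 mm behind it (tcp_to_grasp is the distance from the TCP to the grasp point, in mm); z points along the fingers, y is the line along which they close (so a half turn about z gives the same grasp; the last joint's range is limited). The gripper opens to 85 mm and grips with 20 to 120 N. Pads are 22 mm wide; open, the fingers measure 114 mm over their backs; the gripper's body (76 mm by 85 mm) begins 54 mm behind the grasp point. The pads swing forward as they close: fully open they stand 13 mm farther back than shut.
Start: joints at [1.521, 0.385, 0.008, 0, -1.194, -0.259], TCP at [189.915, 595.426, 231.312] pointing down, gripper open.
Joint ranges: [-3.14, 3.14], [-1.21, 2.06], [-1.07, 1.41], [-3.16, 2.05], [-2.99, -0.16], [-3.1, 3.1]. Speed limits (rad/s): [2.79, 2.79, 3.14, 3.14, 3.14, 3.14].

INTERFACE

Orientations are given as a unit quaternion [x, y, z, w].
In Python, from bench import read_state, get_image, job_done, tcp_to_grasp gives the robot as it stands.
- The arm moves only by the tool jog_arm, never from a script. Its argument "plan" is a list of rows, each a list of 3 entries, a list of its own where there are three numbers: the finger opening in mm, from 0 to 85.4, then the shift along the tool's x, y, z as a fraction of full scale, then the turn, a rotation vector about the tool's x, y, z as a fraction of full scale. A call has 1 to 10 rows; each row is the pose to reach, as a shift and turn from the pose commanded when the call began, along the tool's axes at that moment; what a row does not reach only later rows make up. Full scale, the value 1, is 0.1 m for a shift and 60 degrees for a turn. A row lasts 1/8 s, in which the tool goes at most 62.5 mm and 10.7 degrees, less where a joint would pass 70% of its speed; a pose out of reach is approached as far as the arm can. A call with a number of a shift or a turn outside -1 to 1 is refused whole. A call with a gripper value outside its range is refused whole. The fingers move at their own pace and stop on an object; the grip force is fixed at half the most. Time passes only in rows, so rows that repeat a pose let the fingers close. It gives the time, the measured TCP pose, the force, the opening and the grip force at its end, in the units of the state.
- read_state(): the state, without advancing time (a new reading comes with each control period).
- get_image(name): name is "scene" or "top" or "wrist"; returns a dict with "img" (420x560x3 uint8, red, green, blue), "range_z" (420x560 float32, mm along the optical axis (not along the pixel's ray), 0 where there is no reading), "intrinsics" (3x3 intrinsics, pixels), "distortion" ([k1, k2, p1, p2, k3] as OpenCV has them; the pictures are not rectified), "extrinsics" (4x4, takes a point from camera to world coordinates); the wrist camera has in their place "tool_from_camera" (4x4, takes a point from camera to tool coordinates, whose origin is the TCP and whose axes are the flange's). Camera axes: x right, y down, z forward; pixel columns grow to the right and rows downward; lengths in mm; the calibration is good to about 2 mm. A picture is of the moment at which its call begins: read the wrist's pose just before it.
- job_done(): hands the job in; it is judged then, once.
The state is a dict: "clock": time; "joints": joint angles; "joint_vel": joint speeds; "joint_efforts": joint torques, N m; "position": TCP position; "ee_rot": TCP orientation; "contact_force": force on the tool from outside, world axes, zero at the start; "wrist_torque": the same for the moment, N m; "gripper_width": finger opening in mm; "grasp_force": force on a finger pad.
Only numpy, scipy, OpenCV 4.12 (cv2) and the standard library are available. Lean on these libraries where they do the work, as an engineer would, in place of code of your own. Each camera call takes 0.05 s, during which the arm holds its last target. There are 200 camera calls.

## Working session

There is one attempt and no reset: what is moved stays moved. The work goes in short steps, Python scripts to look and compute and a tool call to move; the robot and the scene stay as the last step left them, time stands still between calls to the robot, and variables do not carry over. Pictures are saved under pics/ and viewed, at most 14 in all, crops included, and the job is handed in when it is done.

Besides the shell and the picture viewer there is one more tool, called after ">>>" as a command line: name --argument value ..., lists and objects as JSON in quotes. jog_arm: Moves the arm, as the interface text tells. Its arguments: {"type":"object","properties":{"plan":{"type":"array"}},"required":["plan"]}

```bash
mkdir -p pics; ls; python3 - <<'E'
from bench import *
import cv2,numpy as np
print(read_state())
for n in("scene","top","wrist"):
    d=get_image(n);np.savez(f"pics/{n}0.npz",**d);cv2.imwrite(f"pics/{n}0.png",d["img"][:,:,::-1])
    print(n,[ (k,np.round(v,3).tolist()) for k,v in d.items() if k not in("img","range_z")])
print(tcp_to_grasp)
E
```

```text
pics
{'clock': 0.0, 'joints': array([ 1.52057813e+00,  3.85537065e-01,  6.63173777e-03, -5.14891645e-04,
       -1.19396748e+00, -2.58606588e-01]), 'joint_vel': array([-0.00013672, -0.00024842, -0.00011475, -0.00101364, -0.00017403,
       -0.00133437]), 'joint_efforts': array([-6.94384089e-04, -3.92285764e+01,  1.88399398e+01,  4.18616563e+00,
       -4.58226685e-03,  3.46586376e-06]), 'position': array([189.75854058, 594.89232358, 230.23328631]), 'ee_rot': array([ 9.88086901e-01, -1.53893275e-01, -1.30003129e-04,  1.05749789e-03]), 'contact_force': array([ 0.61318148, -0.37594519,  0.78564596]), 'wrist_torque': array([-0.01646181, -0.00320561,  0.03690439]), 'grasp_force': 0.0, 'gripper_width': 85.48822209383424}
scene [('intrinsics', [[537.068, 0.0, 289.463], [0.0, 537.068, 210.927], [0.0, 0.0, 1.0]]), ('distortion', [0.073, 0.0, 0.0, 0.0, 0.0]), ('extrinsics', [[0.787, -0.322, 0.527, -246.862], [-0.617, -0.394, 0.681, -1010.57], [-0.012, -0.861, -0.509, 783.95], [0.0, 0.0, 0.0, 1.0]])]
top [('intrinsics', [[531.362, 0.0, 280.83], [0.0, 531.362, 212.349], [0.0, 0.0, 1.0]]), ('distortion', [0.047, 0.0, 0.0, 0.0, 0.0]), ('extrinsics', [[-0.013, -0.995, 0.1, 380.36], [-1.0, 0.011, -0.021, -4.798], [0.02, -0.101, -0.995, 1307.229], [0.0, 0.0, 0.0, 1.0]])]
wrist [('intrinsics', [[328.386, 0.0, 279.885], [0.0, 328.386, 207.343], [0.0, 0.0, 1.0]]), ('distortion', [-0.045, 0.0, 0.0, 0.0, 0.0]), ('tool_from_camera', [[0.001, -0.958, -0.287, 72.455], [1.0, 0.001, -0.001, -0.235], [0.001, -0.287, 0.958, -144.195], [0.0, 0.0, 0.0, 1.0]])]
18.700000000000003
```

View pics/top0.png

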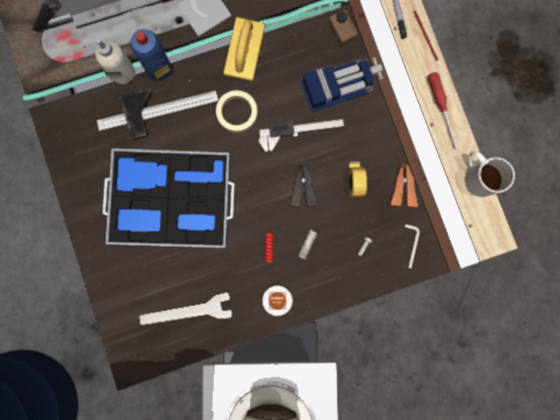

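View pics/scene0.png

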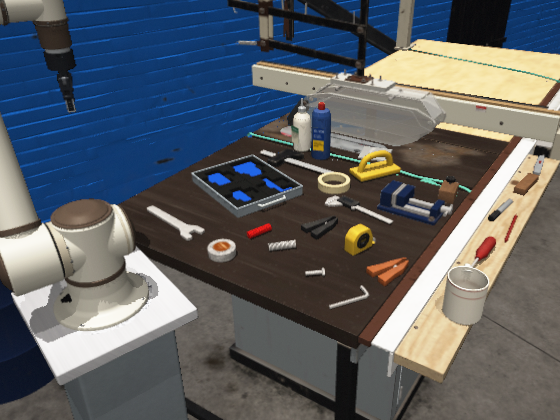

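```bash
cat >h.py <<'E'
import numpy as np,cv2
from scipy.spatial.transform import Rotation as R
from bench import *
def T_of(s):
    T=np.eye(4);T[:3,:3]=R.from_quat(s["ee_rot"]).as_matrix();T[:3,3]=s["position"];return T
def grab(n):
    s=read_state();d=get_image(n)
    E=d["extrinsics"] if n!="wrist" else T_of(s)@d["tool_from_camera"]
    return d,E,s
def ortho(d,E,x0,x1,y0,y1,z,sc):
    # image: up=+x, left=+y ; pixel (c,r) -> y=y1-c/sc, x=x1-r/sc
    w,h=int((y1-y0)*sc),int((x1-x0)*sc)
    c,r=np.meshgrid(np.arange(w),np.arange(h))
    P=np.stack([x1-r/sc,y1-c/sc,np.full(c.shape,float(z))],-1).reshape(-1,3)
    Ei=np.linalg.inv(E)
    uv,_=cv2.projectPoints(P,cv2.Rodrigues(Ei[:3,:3])[0],Ei[:3,3],d["intrinsics"],d["distortion"])
    uv=uv.reshape(h,w,2).astype(np.float32)
    return cv2.remap(d["img"],uv[...,0],uv[...,1],cv2.INTER_CUBIC)[:,:,::-1].copy()
def grid(o,x1,y1,sc,step=50):
    h,w=o.shape[:2]
    for v in np.arange(-2000,2000,step):
        r=(x1-v)*sc;c=(y1-v)*sc
        if 0<=r<h: cv2.line(o,(0,int(r)),(6,int(r)),(255,255,255),1);cv2.putText(o,str(v),(8,int(r)+4),0,.35,(0,255,255),1)
        if 0<=c<w: cv2.line(o,(int(c),0),(int(c),6),(255,255,255),1);cv2.putText(o,str(v),(int(c)-8,16),0,.35,(0,255,255),1)
    return o
def cloud(d,E):
    z=d["range_z"];h,w=z.shape
    c,r=np.meshgrid(np.arange(w),np.arange(h))
    n=cv2.undistortPoints(np.stack([c,r],-1).reshape(-1,1,2).astype(np.float32),d["intrinsics"],d["distortion"]).reshape(h,w,2)
    P=np.concatenate([n*z[...,None],z[...,None]],-1)@E[:3,:3].T+E[:3,3]
    P[z==0]=np.nan
    return P
E
python3 - <<'E'
from h import *
d=np.load("pics/top0.npz");E=d["extrinsics"]
P=cloud(d,E)
for nm,(c,r) in dict(table=(250,280),blk=(304,190),tape=(360,180),sp=(308,244),bolt=(365,246),key=(413,240),or_=(404,190),claf=(140,173),keyf=(205,177),tapef=(140,220),sprf=(197,222),rim=(168,165),foam=(168,200)).items(): print(nm,P[r,c].round())
# pads: objects
cv2.imwrite("pics/o1.png",grid(ortho(d,E,270,520,-340,20,5,2.2),520,20,2.2))
cv2.imwrite("pics/o2.png",grid(ortho(d,E,280,540,100,440,28,2.3),540,440,2.3))
E
```

```text
table [348.  45.   2.]
blk [567. -91.   1.]
tape [ 580. -219.   68.]
sp [433. -97.  22.]
bolt [ 427. -237.    9.]
key [ 440. -357.    3.]
or_ [ 564. -339.    5.]
claf [611. 309.  19.]
keyf [600. 153.  14.]
tapef [496. 308.  20.]
sprf [490. 172.  13.]
rim [628. 240.  30.]
foam [543. 240.  26.]
```

View pics/o1.png

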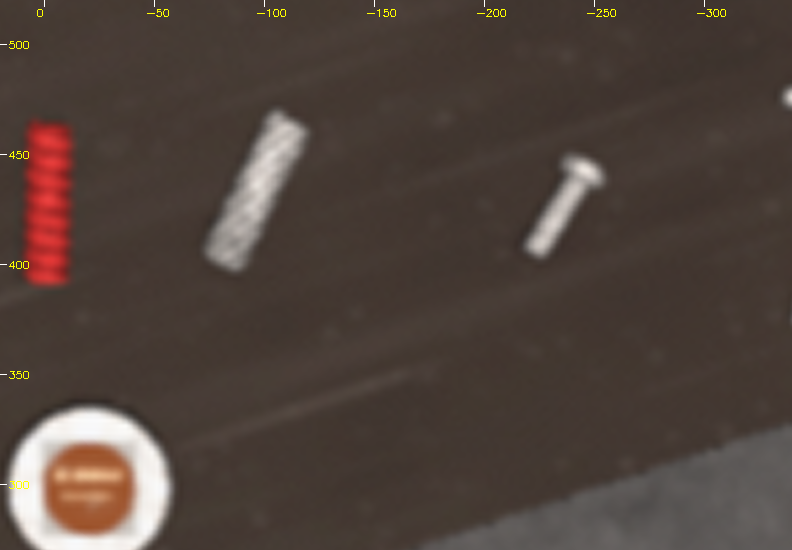

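View pics/o2.png

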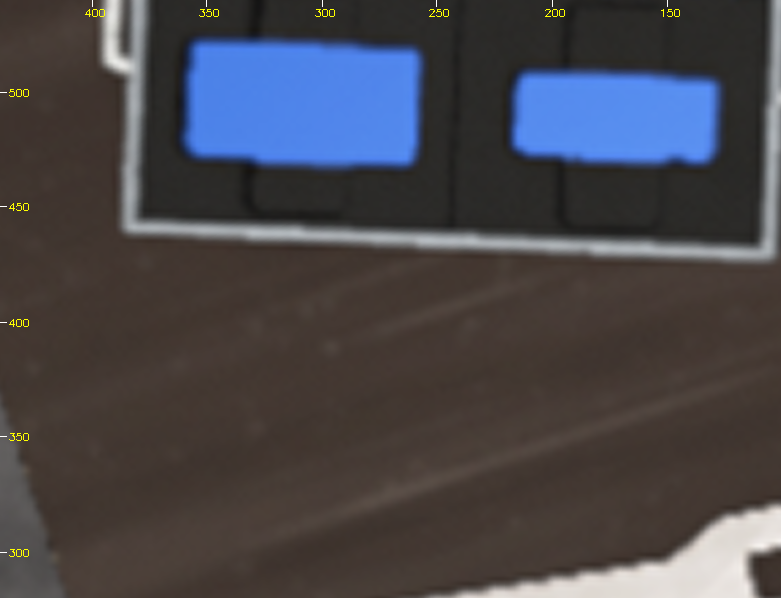

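```bash
python3 - <<'E'
from h import *
d=np.load("pics/top0.npz");E=d["extrinsics"]
cv2.imwrite("pics/o3.png",grid(ortho(d,E,380,640,-410,-60,5,2.25),640,-60,2.25))
sc=2
o=ortho(d,E,430,660,90,390,14,sc)
hsv=cv2.cvtColor(o,cv2.COLOR_BGR2HSV)
m=cv2.inRange(hsv,(95,120,120),(130,255,255))
n,l,st,ce=cv2.connectedComponentsWithStats(m)
for i in range(1,n):
    if st[i,4]<1000: continue
    c,_=cv2.findContours((l==i).astype(np.uint8),0,2)
    b=cv2.boxPoints(cv2.minAreaRect(c[0]))
    print(st[i,4]/sc**2,cv2.minAreaRect(c[0])[1:], "ctr",(660-b[:,1].mean()/sc).round(1),(390-b[:,0].mean()/sc).round(1),"box",[( (660-q[1]/sc).round(),(390-q[0]/sc).round()) for q in b])
cv2.imwrite("pics/o4.png",grid(o,660,390,sc))
E
```

```text
8235.75 ((240.11984252929688, 166.62022399902344), 2.095252752304077) ctr 608.1 306.6 box [(np.float32(569.0), np.float32(368.0)), (np.float32(652.0), np.float32(365.0)), (np.float32(648.0), np.float32(245.0)), (np.float32(564.0), np.float32(248.0))]
3801.5 ((110.54066467285156, 241.9951629638672), 88.49256896972656) ctr 614.2 168.4 box [(np.float32(640.0), np.float32(230.0)), (np.float32(643.0), np.float32(109.0)), (np.float32(588.0), np.float32(107.0)), (np.float32(585.0), np.float32(228.0))]
5408.5 ((206.1937255859375, 109.80342864990234), 2.2025980949401855) ctr 496.3 311.9 box [(np.float32(471.0), np.float32(364.0)), (np.float32(526.0), np.float32(362.0)), (np.float32(522.0), np.float32(259.0)), (np.float32(467.0), np.float32(261.0))]
3449.25 ((181.35714721679688, 80.24128723144531), 2.12109637260437) ctr 490.1 174.5 box [(np.float32(472.0), np.float32(221.0)), (np.float32(512.0), np.float32(219.0)), (np.float32(508.0), np.float32(128.0)), (np.float32(468.0), np.float32(130.0))]
```

View pics/o3.png

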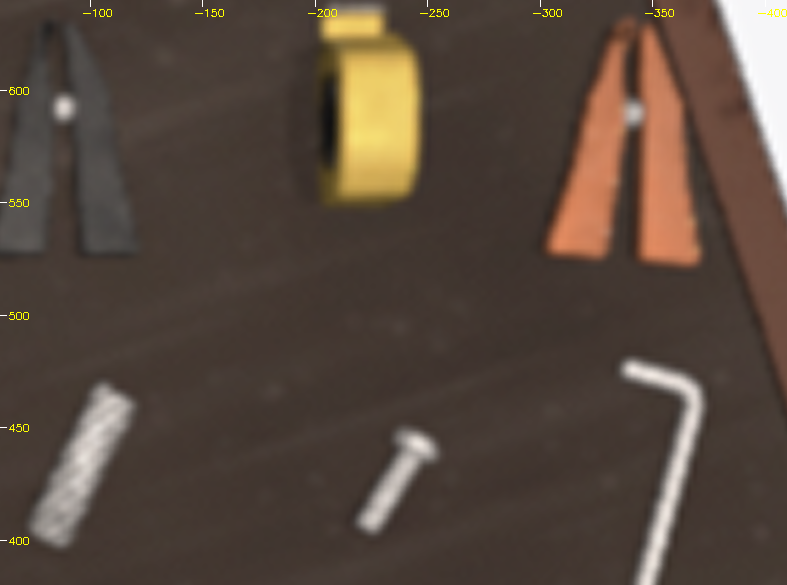

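View pics/o4.png

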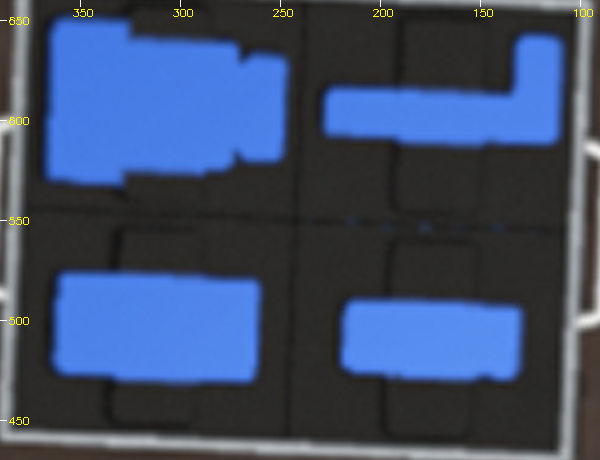

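```bash
python3 - <<'E'
from h import *
d=np.load("pics/top0.npz");E=d["extrinsics"]
P=cloud(d,E)
for r in (180,190,200,215): print(r,[(c,P[r,c].round().tolist()) for c in range(410,450,3)])
# scene cam fence pts
d=np.load("pics/scene0.npz");P=cloud(d,d["extrinsics"])
for r in (262,275): print(r,[(c,P[r,c].round().tolist()) for c in range(380,450,6)])
# tape top ortho
d=np.load("pics/top0.npz");o=ortho(d,E,500,650,-300,-150,64,4);cv2.imwrite("pics/o5.png",grid(o,650,-150,4,20))
E
```

```text
180 [(410, [587.0, -351.0, 18.0]), (413, [587.0, -359.0, 17.0]), (416, [590.0, -370.0, 1.0]), (419, [589.0, -378.0, 2.0]), (422, [590.0, -386.0, -1.0]), (425, [589.0, -393.0, -0.0]), (428, [589.0, -400.0, 3.0]), (431, [590.0, -409.0, -3.0]), (434, [589.0, -416.0, -1.0]), (437, [589.0, -423.0, 1.0]), (440, [589.0, -431.0, -2.0]), (443, [589.0, -437.0, 2.0]), (446, [588.0, -445.0, 2.0]), (449, [589.0, -453.0, -0.0])]
190 [(410, [563.0, -352.0, 12.0]), (413, [562.0, -358.0, 17.0]), (416, [565.0, -370.0, -1.0]), (419, [565.0, -379.0, -6.0]), (422, [565.0, -385.0, -2.0]), (425, [564.0, -392.0, -1.0]), (428, [564.0, -399.0, 1.0]), (431, [563.0, -406.0, 5.0]), (434, [564.0, -414.0, 3.0]), (437, [564.0, -421.0, 3.0]), (440, [564.0, -430.0, -2.0]), (443, [563.0, -436.0, 2.0]), (446, [564.0, -445.0, -2.0]), (449, [564.0, -453.0, -3.0])]
200 [(410, [538.0, -350.0, 14.0]), (413, [537.0, -357.0, 17.0]), (416, [537.0, -364.0, 17.0]), (419, [540.0, -377.0, -2.0]), (422, [540.0, -384.0, -2.0]), (425, [539.0, -391.0, 1.0]), (428, [539.0, -398.0, 1.0]), (431, [539.0, -406.0, 1.0]), (434, [540.0, -415.
[... 597 characters left out ...]
6.0, 0.0]), (386, [579.0, -319.0, 16.0]), (392, [590.0, -328.0, 16.0]), (398, [602.0, -336.0, 15.0]), (404, [616.0, -343.0, 13.0]), (410, [642.0, -341.0, -0.0]), (416, [658.0, -347.0, -5.0]), (422, [664.0, -360.0, 0.0]), (428, [678.0, -367.0, -2.0]), (434, [688.0, -377.0, -1.0]), (440, [696.0, -388.0, 2.0]), (446, [711.0, -395.0, -1.0])]
275 [(380, [529.0, -347.0, 17.0]), (386, [543.0, -353.0, 14.0]), (392, [550.0, -365.0, 18.0]), (398, [576.0, -361.0, 3.0]), (404, [593.0, -365.0, -3.0]), (410, [600.0, -377.0, 1.0]), (416, [611.0, -386.0, 1.0]), (422, [624.0, -393.0, -0.0]), (428, [635.0, -402.0, -1.0]), (434, [648.0, -409.0, -2.0]), (440, [656.0, -420.0, 0.0]), (446, [670.0, -426.0, -3.0])]
```

View pics/o5.png

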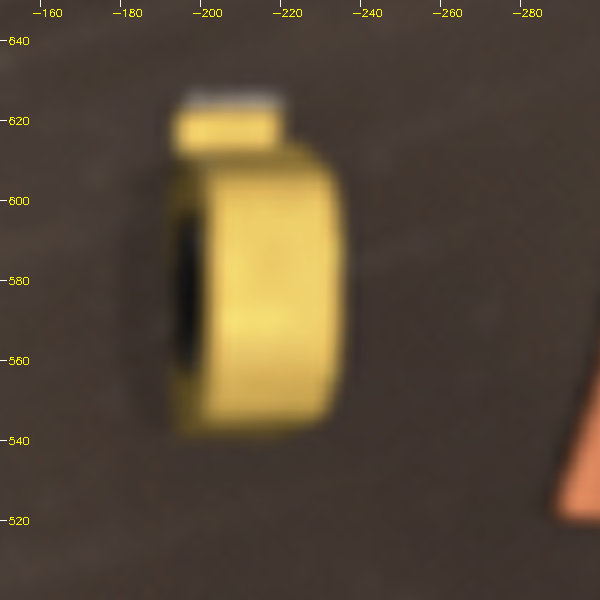

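```bash
cat >plan.py <<'E'
from h import *
def cur():
    s=read_state();x=R.from_quat(s["ee_rot"]).as_matrix()[:,0]
    return np.array([*s["position"],np.degrees(np.arctan2(x[1],x[0]))]),s
def plan(wps):
    p,s=cur();print("at",p.round(1),"t",s["clock"].round(2))
    for w in wps:
        w=np.array(w,float)
        k=1
        while 1:
            q=p.copy();calls=[]
            for i in range(k):
                d=(w-q)/(k-i);t=np.radians(q[3]);c,sn=np.cos(t),np.sin(t)
                v=np.array([c*d[0]+sn*d[1],sn*d[0]-c*d[1],-d[2]])/100
                v=v.round(2);a=round(-d[3]/60,2)
                n=int(max(np.ceil(np.linalg.norm(v)*100/62.5),np.ceil(abs(a)*60/10.7)))+1
                calls.append((n,v.tolist(),a))
                v=v*100;q=q+[c*v[0]+sn*v[1],sn*v[0]-c*v[1],-v[2],-a*60]
            if all(max(map(abs,[*v,a]))<=1 for n,v,a in calls): break
            k+=1
        for n,v,a in calls: print(n,"x",v,"tz",a)
        p=q;print("->",p.round(1))
E
python3 -c "
from plan import *
plan([(560,-215,170,-17.7),(580,-218,130,0)])"
```

```text
Traceback (most recent call last):
  File "plan.py", line 6, in plan
    p,s=cur();print("at",p.round(1),"t",s["clock"].round(2))
                                        ^^^^^^^^^^^^^^^^
AttributeError: 'float' object has no attribute 'round'
```

```bash
sed -i 's/s\["clock"\].round(2)/round(s["clock"],2)/' plan.py
python3 -c "
from plan import *
plan([(560,-215,170,-17.7),(580,-218,130,0)])"
```

```text
at [189.8 595.  230.5 -17.7] t 0.15
4 x [0.86, 0.94, 0.09] tz 0.0
4 x [0.85, 0.94, 0.09] tz 0.0
4 x [0.86, 0.94, 0.08] tz 0.0
4 x [0.85, 0.94, 0.09] tz 0.0
4 x [0.86, 0.94, 0.08] tz 0.0
4 x [0.85, 0.95, 0.09] tz 0.0
4 x [0.86, 0.94, 0.08] tz 0.0
-> [ 560.1 -214.9  170.5  -17.7]
3 x [0.2, -0.03, 0.4] tz -0.29
-> [ 5.801e+02 -2.181e+02  1.305e+02 -3.000e-01]
```

>>> jog_arm --plan '[[85,[0.86,0.94,0.09],[0,0,0]],[85,[0.86,0.94,0.09],[0,0,0]],[85,[0.86,0.94,0.09],[0,0,0]],[85,[0.86,0.94,0.09],[0,0,0]]]'

```text
clock: 0.65
position: [243.5, 479.9, 222.6]
ee_rot: [0.988, -0.154, 0.0, -0.0]
contact_force: [0.9, 0.3, -0.3]
gripper_width: 84.7
grasp_force: 0.0
```

>>> jog_arm --plan '[[85,[0.86,0.94,0.09],[0,0,0]],[85,[0.86,0.94,0.09],[0,0,0]],[85,[0.86,0.94,0.09],[0,0,0]],[85,[0.86,0.94,0.09],[0,0,0]]]'

```text
clock: 1.15
position: [296.9, 365.3, 213.7]
ee_rot: [0.988, -0.154, 0.0, -0.001]
contact_force: [-0.1, -1.0, -0.4]
gripper_width: 84.8
grasp_force: 0.0
```

>>> jog_arm --plan '[[85,[0.86,0.94,0.09],[0,0,0]],[85,[0.86,0.94,0.09],[0,0,0]],[85,[0.86,0.94,0.09],[0,0,0]],[85,[0.86,0.94,0.09],[0,0,0]]]'

```text
clock: 1.65
position: [350.5, 249.9, 204.6]
ee_rot: [0.988, -0.153, 0.0, -0.0]
contact_force: [-0.5, 0.3, -0.1]
gripper_width: 85.0
grasp_force: 0.0
```

Works as modelled. Continue.

>>> jog_arm --plan '[[85,[0.86,0.94,0.09],[0,0,0]],[85,[0.86,0.94,0.09],[0,0,0]],[85,[0.86,0.94,0.09],[0,0,0]]]'

```text
clock: 2.02
position: [404.4, 131.7, 195.0]
ee_rot: [0.988, -0.155, -0.0, 0.0]
contact_force: [-0.3, 0.6, 0.2]
gripper_width: 85.0
grasp_force: 0.0
```

>>> jog_arm --plan '[[85,[0.86,0.94,0.08],[0,0,0]],[85,[0.86,0.94,0.08],[0,0,0]],[85,[0.86,0.94,0.08],[0,0,0]]]'

```text
clock: 2.4
position: [458.4, 16.2, 186.9]
ee_rot: [0.988, -0.155, -0.0, 0.0]
contact_force: [-0.8, 0.5, -0.6]
gripper_width: 85.0
grasp_force: 0.0
```

>>> jog_arm --plan '[[85,[0.86,0.94,0.08],[0,0,0]],[85,[0.86,0.94,0.08],[0,0,0]],[85,[0.86,0.94,0.08],[0,0,0]]]'

```text
clock: 2.78
position: [512.1, -99.0, 178.6]
ee_rot: [0.988, -0.154, -0.0, 0.0]
contact_force: [0.3, 1.0, 0.1]
gripper_width: 85.1
grasp_force: 0.0
```

>>> jog_arm --plan '[[85,[0.86,0.94,0.0],[0,0,-0.29]],[85,[0.86,0.94,0.0],[0,0,-0.29]],[85,[0.86,0.94,0.0],[0,0,-0.29]],[85,[0.86,0.94,0.0],[0,0,-0.29]]]'

```text
clock: 3.28
position: [564.0, -212.4, 178.9]
ee_rot: [1.0, -0.002, -0.0, -0.0]
contact_force: [0.7, 0.7, -0.3]
gripper_width: 84.8
grasp_force: 0.0
```

```bash
python3 - <<'E'
from plan import *
d,E,s=grab("wrist");np.savez("pics/w1.npz",E=E,**{k:v for k,v in d.items()})
print(cur()[0].round(1))
P=cloud(d,E);m=(P[...,2]>50)&(P[...,2]<75)
q=P[m];q=q[(abs(q[:,1]+218)<60)&(abs(q[:,0]-580)<60)]
print(len(q),np.percentile(q,[1,50,99],axis=0).round(1))
o=np.vstack([ortho(d,E,500,640,-400,-100,5,2.6)]);cv2.imwrite("pics/w1.png",grid(o,640,-100,2.6,20))
# orange at z 16
q=P[(P[...,2]>9)&(P[...,1]<-290)&(P[...,1]>-400)];print(len(q))
E
```

```text
[ 5.637e+02 -2.120e+02  1.792e+02 -2.000e-01]
2810 [[ 552.9 -233.7   50.7]
 [ 585.9 -217.4   63.4]
 [ 611.7 -201.    66. ]]
4251
```

View pics/w1.png

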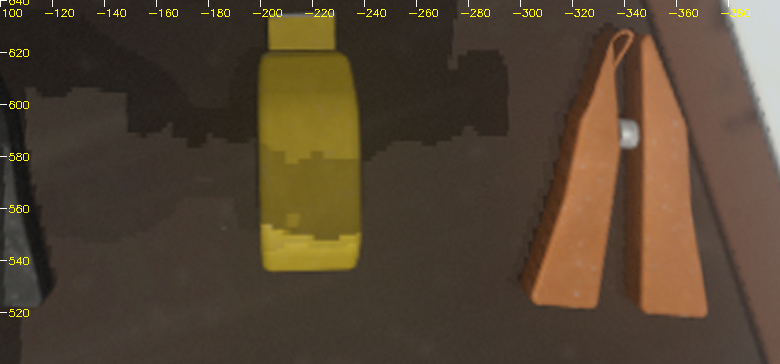

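>>> jog_arm --plan '[[85,[0.16,0.05,0.9],[0,0,0]],[85,[0.16,0.05,0.9],[0,0,0]],[85,[0.16,0.05,0.9],[0,0,0]]]'

```text
clock: 3.7
position: [578.0, -217.1, 87.3]
ee_rot: [1.0, -0.001, -0.003, -0.0]
contact_force: [-0.1, 0.5, 0.4]
gripper_width: 85.0
grasp_force: 0.0
```

>>> jog_arm --plan '[[85,[0,0,0.63],[0,0,0]],[85,[0,0,0.63],[0,0,0]],[85,[0,0,0.63],[0,0,0]],[25,[0,0,0.63],[0,0,0]],[25,[0,0,0.63],[0,0,0]],[25,[0,0,0.63],[0,0,0]],[25,[0,0,0.63],[0,0,0]],[25,[0,0,0.63],[0,0,0]]]'

```text
clock: 4.7
position: [580.1, -219.6, 27.6]
ee_rot: [1.0, -0.002, 0.001, 0.0]
contact_force: [-1.1, 1.4, 6.4]
gripper_width: 31.2
grasp_force: 59.5
```

>>> jog_arm --plan '[[25,[0,0,-0.5],[0,0,0]],[25,[0,0,-0.98],[0,0,0]],[25,[0,0,-0.98],[0,0,0]],[25,[0,0,-0.98],[0,0,0]]]'

```text
clock: 5.2
position: [578.0, -219.1, 122.7]
ee_rot: [1.0, -0.003, -0.002, -0.001]
contact_force: [0.5, -0.2, -3.7]
gripper_width: 31.1
grasp_force: 60.5
```

```bash
python3 - <<'E'
from plan import *
print(read_state()["gripper_width"],read_state()["grasp_force"])
plan([(570,-100,150,-50),(497,300,150,-92)])
E
```

```text
31.114742152431262 60.49711382947862
at [ 5.780e+02 -2.191e+02  1.227e+02 -3.000e-01] t 5.2
4 x [-0.04, -0.6, -0.14] tz 0.41
4 x [-0.29, -0.52, -0.13] tz 0.42
-> [570.  -99.7 149.7 -50.1]
3 x [-0.71, -0.4, -0.0] tz 0.14
3 x [-0.76, -0.29, -0.0] tz 0.14
3 x [-0.79, -0.18, -0.0] tz 0.14
3 x [-0.81, -0.06, -0.0] tz 0.14
3 x [-0.81, 0.05, -0.0] tz 0.14
-> [497.4 300.  149.7 -92.1]
```

>>> jog_arm --plan '[[25,[-0.04,-0.6,-0.14],[0,0,0.41]],[25,[-0.04,-0.6,-0.14],[0,0,0.41]],[25,[-0.04,-0.6,-0.14],[0,0,0.41]],[25,[-0.04,-0.6,-0.14],[0,0,0.41]]]'

```text
clock: 5.7
position: [574.3, -159.1, 135.9]
ee_rot: [0.977, -0.215, -0.002, 0.0]
contact_force: [0.3, -0.8, -2.7]
gripper_width: 31.1
grasp_force: 61.1
```

>>> jog_arm --plan '[[25,[-0.29,-0.52,-0.13],[0,0,0.42]],[25,[-0.29,-0.52,-0.13],[0,0,0.42]],[25,[-0.29,-0.52,-0.13],[0,0,0.42]],[25,[-0.29,-0.52,-0.13],[0,0,0.42]]]'

```text
clock: 6.2
position: [570.6, -100.1, 150.0]
ee_rot: [0.906, -0.423, -0.001, 0.001]
contact_force: [0.3, -0.0, -2.0]
gripper_width: 31.4
grasp_force: 61.3
```

>>> jog_arm --plan '[[25,[-0.71,-0.4,0],[0,0,0.14]],[25,[-0.71,-0.4,0],[0,0,0.14]],[25,[-0.71,-0.4,0],[0,0,0.14]]]'

```text
clock: 6.58
position: [556.1, -19.1, 150.9]
ee_rot: [0.874, -0.487, -0.0, 0.0]
contact_force: [0.2, -0.3, -2.0]
gripper_width: 31.1
grasp_force: 61.3
```

>>> jog_arm --plan '[[25,[-0.76,-0.29,0],[0,0,0.14]],[25,[-0.76,-0.29,0],[0,0,0.14]],[25,[-0.76,-0.29,0],[0,0,0.14]]]'

```text
clock: 6.95
position: [541.5, 60.3, 151.2]
ee_rot: [0.835, -0.55, -0.0, 0.0]
contact_force: [0.5, -1.3, -3.1]
gripper_width: 31.3
grasp_force: 61.3
```

>>> jog_arm --plan '[[25,[-0.79,-0.18,0],[0,0,0.14]],[25,[-0.79,-0.18,0],[0,0,0.14]],[25,[-0.79,-0.18,0],[0,0,0.14]]]'

```text
clock: 7.32
position: [527.2, 139.8, 151.2]
ee_rot: [0.793, -0.61, 0.0, 0.0]
contact_force: [0.3, -0.9, -2.5]
gripper_width: 31.1
grasp_force: 61.3
```

>>> jog_arm --plan '[[25,[-0.81,-0.06,0],[0,0,0.14]],[25,[-0.81,-0.06,0],[0,0,0.14]],[25,[-0.81,-0.06,0],[0,0,0.14]]]'

```text
clock: 7.7
position: [512.4, 219.4, 151.1]
ee_rot: [0.746, -0.666, 0.0, 0.0]
contact_force: [-0.6, -0.6, -2.6]
gripper_width: 31.3
grasp_force: 61.4
```

>>> jog_arm --plan '[[25,[-0.99,0.05,0],[0,0,0.14]],[25,[-0.99,0.05,0],[0,0,0.14]],[25,[-0.99,0.05,0],[0,0,0.14]],[25,[-0.99,0.05,0],[0,0,0.14]]]'

```text
clock: 8.2
position: [496.6, 315.7, 150.9]
ee_rot: [-0.694, 0.72, -0.0, -0.001]
contact_force: [-0.2, -0.8, -3.2]
gripper_width: 31.0
grasp_force: 61.4
```

```bash
python3 - <<'E'
from plan import *
print(read_state()["gripper_width"],read_state()["grasp_force"])
d,E,s=grab("wrist")
cv2.imwrite("pics/w2.png",grid(ortho(d,E,430,660,90,390,14,2.4),660,390,2.4,20))
d,E,s=grab("top");cv2.imwrite("pics/t2.png",grid(ortho(d,E,430,660,90,390,28,2.4),660,390,2.4,20))
plan([(496.5,318,43,-92)])
E
```

```text
31.037457438893128 61.36566128348932
at [496.7 315.7 151.2 -92.2] t 8.3
2 x [-0.01, 0.0, 0.54] tz -0.0
2 x [-0.01, 0.0, 0.54] tz -0.0
-> [496.8 317.7  43.2 -92.2]
```

View pics/w2.png

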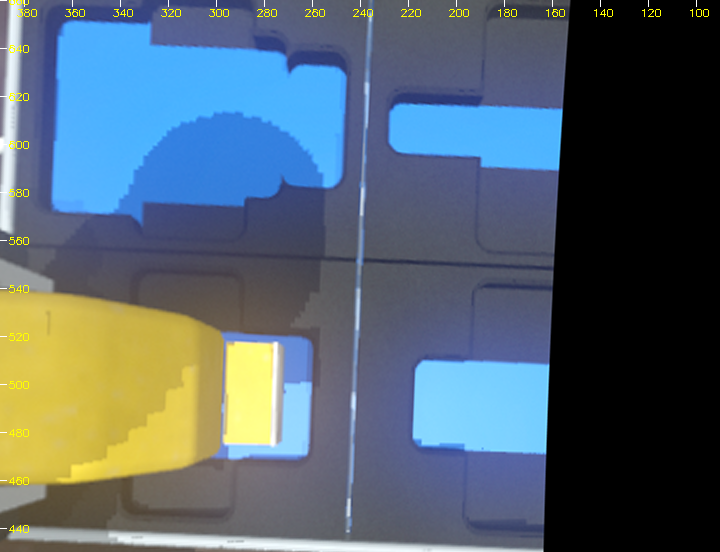

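>>> jog_arm --plan '[[25,[-0.02,0.01,0.5],[0,0,0]],[25,[-0.02,0.01,0.85],[0,0,0]],[25,[-0.02,0.01,0.9],[0,0,0]],[25,[-0.02,0.01,0.9],[0,0,0]]]'

```text
clock: 8.8
position: [496.5, 319.3, 62.2]
ee_rot: [-0.694, 0.72, -0.0, 0.001]
contact_force: [0.4, 0.7, -2.3]
gripper_width: 31.2
grasp_force: 61.2
```

>>> jog_arm --plan '[[25,[0,0,0.1],[0,0,0]],[25,[0,0,0.18],[0,0,0]],[25,[0,0,0.18],[0,0,0]],[25,[0,0,0.18],[0,0,0]]]'

```text
clock: 9.3
position: [495.7, 319.7, 43.5]
ee_rot: [-0.694, 0.72, -0.0, 0.0]
contact_force: [0.6, -0.4, -2.4]
gripper_width: 31.3
grasp_force: 61.3
```

>>> jog_arm --plan '[[25,[0.02,0,0.02],[0,0,0]],[25,[0.02,0,0.02],[0,0,0]],[70,[0.02,0,0.02],[0,0,0]],[70,[0.02,0,0.02],[0,0,0]],[70,[0.02,0,0.02],[0,0,0]],[70,[0.02,0,0.02],[0,0,0]]]'

```text
clock: 10.05
position: [495.5, 317.5, 41.4]
ee_rot: [-0.694, 0.72, -0.0, 0.0]
contact_force: [-0.1, 1.3, 0.1]
gripper_width: 70.4
grasp_force: 0.0
```

>>> jog_arm --plan '[[70,[0,0,-0.4],[0,0,0]],[70,[0,0,-1],[0,0,0]],[70,[0,0,-1],[0,0,0]],[70,[0,0,-1],[0,0,0]]]'

```text
clock: 10.55
position: [495.0, 317.3, 141.3]
ee_rot: [-0.694, 0.72, 0.0, 0.0]
contact_force: [0.1, -0.8, -0.9]
gripper_width: 70.0
grasp_force: 0.0
```

```bash
python3 - <<'E'
from plan import *
d,E,s=grab("wrist")
P=cloud(d,E);q=P[(P[...,2]>60)&(abs(P[...,1]-312)<60)&(abs(P[...,0]-496)<50)]
print(len(q),np.percentile(q,[1,50,99],axis=0).round(1))
cv2.imwrite("pics/w3.png",grid(ortho(d,E,430,660,90,390,14,2.4),660,390,2.4,20))
plan([(440,-70,170,-80),(433,-97,150,-26.4)])
E
```

```text
32626 [[447.2 287.8  66.3]
 [495.2 306.1 218.5]
 [544.4 336.1 240.6]]
at [494.7 316.9 140.4 -92.1] t 10.6
3 x [0.97, 0.1, -0.07] tz -0.05
3 x [0.97, 0.15, -0.08] tz -0.05
3 x [0.95, 0.2, -0.07] tz -0.05
3 x [0.95, 0.26, -0.08] tz -0.05
-> [439.7 -70.4 170.4 -80.1]
7 x [0.25, 0.11, 0.2] tz -0.9
-> [433.2 -96.9 150.4 -26.1]
```

View pics/w3.png

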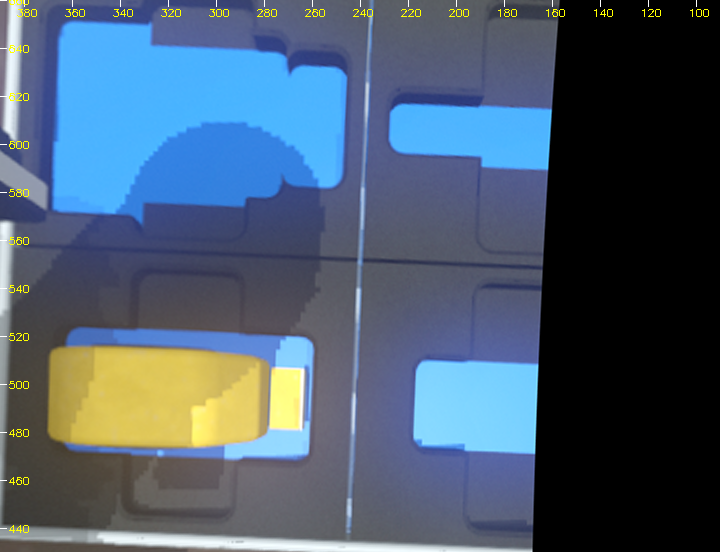

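>>> jog_arm --plan '[[70,[0.97,0.1,-0.07],[0,0,-0.05]],[70,[0.97,0.1,-0.07],[0,0,-0.05]],[70,[0.97,0.1,-0.07],[0,0,-0.05]]]'

```text
clock: 10.98
position: [480.7, 218.3, 147.1]
ee_rot: [0.712, -0.702, -0.0, 0.002]
contact_force: [1.2, -0.3, 0.7]
gripper_width: 70.4
grasp_force: 0.0
```

>>> jog_arm --plan '[[70,[0.97,0.15,-0.08],[0,0,-0.05]],[70,[0.97,0.15,-0.08],[0,0,-0.05]],[70,[0.97,0.15,-0.08],[0,0,-0.05]]]'

```text
clock: 11.35
position: [467.8, 122.2, 155.6]
ee_rot: [0.73, -0.683, -0.0, 0.001]
contact_force: [0.2, 0.7, -0.9]
gripper_width: 70.2
grasp_force: 0.0
```

>>> jog_arm --plan '[[60,[0.95,0.2,-0.07],[0,0,-0.05]],[60,[0.95,0.2,-0.07],[0,0,-0.05]],[60,[0.95,0.2,-0.07],[0,0,-0.05]]]'

```text
clock: 11.72
position: [455.0, 26.9, 162.8]
ee_rot: [0.748, -0.664, -0.0, 0.0]
contact_force: [-0.5, 0.2, -0.2]
gripper_width: 60.0
grasp_force: 0.0
```

>>> jog_arm --plan '[[60,[0.95,0.26,-0.08],[0,0,-0.05]],[60,[0.95,0.26,-0.08],[0,0,-0.05]],[60,[0.95,0.26,-0.08],[0,0,-0.05]]]'

```text
clock: 12.1
position: [441.1, -70.3, 171.0]
ee_rot: [0.765, -0.644, -0.0, 0.0]
contact_force: [0.2, -0.3, 0.5]
gripper_width: 60.3
grasp_force: 0.0
```

>>> jog_arm --plan '[[60,[0.25,0.11,0.2],[0,0,-0.9]],[60,[0.25,0.11,0.2],[0,0,-0.9]],[60,[0.25,0.11,0.2],[0,0,-0.9]],[60,[0.25,0.11,0.2],[0,0,-0.9]],[60,[0.25,0.11,0.2],[0,0,-0.9]],[60,[0.25,0.11,0.2],[0,0,-0.9]],[60,[0.25,0.11,0.2],[0,0,-0.9]]]'

```text
clock: 12.98
position: [434.5, -95.6, 151.1]
ee_rot: [0.974, -0.226, -0.0, 0.0]
contact_force: [0.2, -0.3, -0.0]
gripper_width: 60.0
grasp_force: 0.0
```

```bash
python3 - <<'E'
from plan import *
d,E,s=grab("wrist")
o=ortho(d,E,370,500,-170,-20,10,4)
m=cv2.inRange(cv2.cvtColor(o,cv2.COLOR_BGR2HSV),(0,0,105),(179,70,255))
m=cv2.morphologyEx(m,cv2.MORPH_CLOSE,np.ones((13,13)))
n,l,st,ce=cv2.connectedComponentsWithStats(m)
for i in range(1,n):
    if st[i,4]<3000: continue
    c,_=cv2.findContours((l==i).astype(np.uint8),0,2)
    b=cv2.boxPoints(cv2.minAreaRect(c[0]))/4
    print([(round(float(500-q[1])),round(float(-20-q[0]))) for q in b],500-b[:,1].mean(),-20-b[:,0].mean(),cv2.minAreaRect(c[0])[1:])
cv2.imwrite("pics/w4.png",grid(o,500,-20,4,20))
plan([])
E
```

```text
[(500, -20), (500, -170), (370, -170), (370, -20)] 435.125 -94.875 ((519.0, 599.0), 90.0)
at [434.4 -95.8 151.1 -26.2] t 13.03
```

View pics/w4.png

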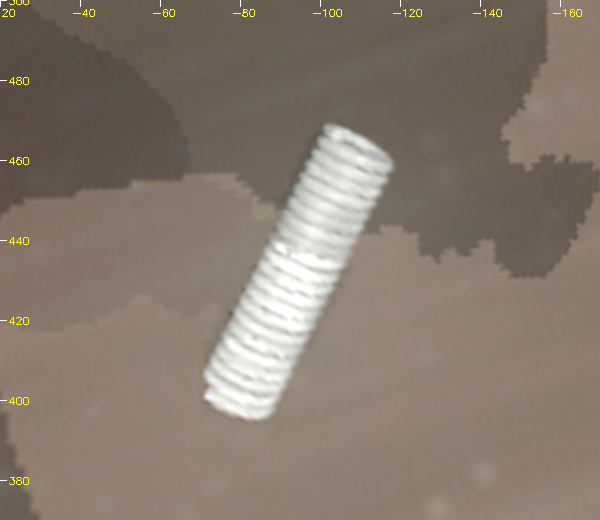

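>>> jog_arm --plan '[[60,[-0.02,0,0.5],[0,0,0]],[60,[-0.02,0,0.95],[0,0,0]],[60,[-0.02,0,0.95],[0,0,0]]]'

```text
clock: 13.4
position: [429.9, -95.7, 54.0]
ee_rot: [0.974, -0.226, -0.004, 0.001]
contact_force: [-0.6, -0.7, 0.5]
gripper_width: 60.1
grasp_force: 0.0
```

>>> jog_arm --plan '[[60,[0,0,0.4],[0,0,0]],[60,[0,0,0.51],[0,0,0]],[60,[0,0,0.52],[0,0,0]],[10,[0,0,0.52],[0,0,0]],[10,[0,0,0.52],[0,0,0]],[10,[0,0,0.52],[0,0,0]],[10,[0,0,0.52],[0,0,0]],[10,[0,0,0.52],[0,0,0]]]'

```text
clock: 14.4
position: [433.0, -95.5, 5.6]
ee_rot: [0.974, -0.226, 0.001, -0.0]
contact_force: [-1.1, -0.1, 5.5]
gripper_width: 18.5
grasp_force: 59.1
```

>>> jog_arm --plan '[[10,[0,0,-0.5],[0,0,0]],[10,[0,0,-1],[0,0,0]],[10,[0,0,-1],[0,0,0]],[10,[0,0,-1],[0,0,0]]]'

```text
clock: 14.9
position: [431.7, -95.5, 104.4]
ee_rot: [0.974, -0.226, 0.0, -0.0]
contact_force: [-0.5, 0.2, -1.3]
gripper_width: 18.6
grasp_force: 58.8
```

```bash
python3 - <<'E'
from plan import *
plan([(440,-60,130,-79),(492,174,130,-92)])
E
```

```text
at [431.7 -95.5 104.4 -26.1] t 14.9
6 x [-0.08, -0.36, -0.26] tz 0.88
-> [440.4 -59.7 130.4 -78.9]
3 x [-0.73, -0.32, 0.0] tz 0.07
3 x [-0.75, -0.26, 0.0] tz 0.07
3 x [-0.77, -0.21, 0.0] tz 0.08
-> [492.  173.6 130.4 -92.1]
```

>>> jog_arm --plan '[[10,[-0.08,-0.36,-0.26],[0,0,0.88]],[10,[-0.08,-0.36,-0.26],[0,0,0.88]],[10,[-0.08,-0.36,-0.26],[0,0,0.88]],[10,[-0.08,-0.36,-0.26],[0,0,0.88]],[10,[-0.08,-0.36,-0.26],[0,0,0.88]],[10,[-0.08,-0.36,-0.26],[0,0,0.88]]]'

```text
clock: 15.65
position: [439.9, -59.9, 128.9]
ee_rot: [0.773, -0.635, -0.001, 0.001]
contact_force: [-0.7, 0.1, 0.6]
gripper_width: 18.4
grasp_force: 58.9
```

>>> jog_arm --plan '[[10,[-0.73,-0.32,0],[0,0,0.07]],[10,[-0.73,-0.32,0],[0,0,0.07]],[10,[-0.73,-0.32,0],[0,0,0.07]]]'

```text
clock: 16.02
position: [457.9, 18.8, 129.6]
ee_rot: [0.75, -0.662, -0.0, 0.001]
contact_force: [-0.8, 0.2, -0.3]
gripper_width: 18.9
grasp_force: 58.9
```

>>> jog_arm --plan '[[10,[-0.75,-0.26,0],[0,0,0.07]],[10,[-0.75,-0.26,0],[0,0,0.07]],[10,[-0.75,-0.26,0],[0,0,0.07]]]'

```text
clock: 16.4
position: [474.6, 95.6, 129.8]
ee_rot: [0.724, -0.689, -0.0, 0.001]
contact_force: [0.4, -0.8, -0.0]
gripper_width: 18.5
grasp_force: 58.9
```

>>> jog_arm --plan '[[10,[-0.77,-0.21,0],[0,0,0.08]],[10,[-0.77,-0.21,0],[0,0,0.08]],[10,[-0.77,-0.21,0],[0,0,0.08]],[10,[-0.77,-0.21,0],[0,0,0.08]]]'

```text
clock: 16.9
position: [491.6, 172.0, 130.0]
ee_rot: [-0.694, 0.72, 0.0, -0.001]
contact_force: [0.5, -0.2, 0.1]
gripper_width: 18.8
grasp_force: 58.9
```

```bash
python3 - <<'E'
from plan import *
print(read_state()["gripper_width"])
d,E,s=grab("wrist")
cv2.imwrite("pics/w5.png",grid(ortho(d,E,430,660,60,310,14,2.4),660,310,2.4,20))
plan([(491.5,174,22,-92)])
E
```

```text
18.78257843881207
at [491.7 172.  130.1 -92.2] t 16.95
2 x [-0.01, 0.0, 0.54] tz -0.0
2 x [-0.01, 0.0, 0.54] tz -0.0
-> [491.8 174.   22.1 -92.2]
```

View pics/w5.png

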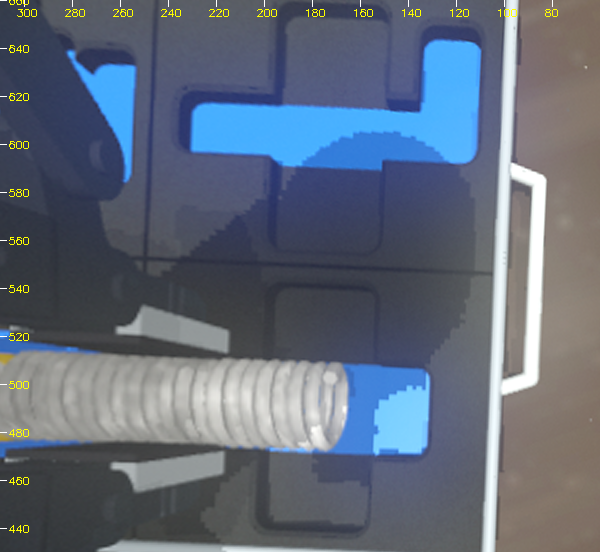

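>>> jog_arm --plan '[[10,[-0.02,0,0.5],[0,0,0]],[10,[-0.02,0,0.85],[0,0,0]],[10,[-0.02,0,0.85],[0,0,0]],[10,[-0.02,0,0.85],[0,0,0]]]'

```text
clock: 17.45
position: [493.3, 175.5, 46.6]
ee_rot: [-0.694, 0.72, -0.0, 0.001]
contact_force: [0.6, 0.6, -0.1]
gripper_width: 18.7
grasp_force: 58.9
```

>>> jog_arm --plan '[[10,[0,0.01,0.12],[0,0,0]],[10,[0,0.01,0.24],[0,0,0]],[10,[0,0.01,0.24],[0,0,0]],[10,[0,0.01,0.24],[0,0,0]],[45,[0,0.01,0.24],[0,0,0]],[45,[0,0.01,0.24],[0,0,0]],[45,[0,0.01,0.24],[0,0,0]]]'

```text
clock: 18.32
position: [491.5, 175.7, 21.5]
ee_rot: [-0.694, 0.72, -0.0, 0.0]
contact_force: [-0.2, -0.0, 0.0]
gripper_width: 44.6
grasp_force: 0.0
```

>>> jog_arm --plan '[[45,[0,0,-0.4],[0,0,0]],[45,[0,0,-1],[0,0,0]],[45,[0,0,-1],[0,0,0]],[45,[0,0,-1],[0,0,0]]]'

```text
clock: 18.82
position: [490.9, 175.4, 121.2]
ee_rot: [-0.694, 0.72, 0.0, 0.0]
contact_force: [-0.9, -0.3, 0.1]
gripper_width: 45.3
grasp_force: 0.0
```

```bash
python3 - <<'E'
from plan import *
d,E,s=grab("wrist")
cv2.imwrite("pics/w6.png",grid(ortho(d,E,430,560,60,310,14,2.4),560,310,2.4,20))
P=cloud(d,E);print([ (x,y,np.nanmedian(P[(abs(P[...,0]-x)<4)&(abs(P[...,1]-y)<4)&(P[...,2]<60)][:,2]).round(1)) for x,y in((491,150),(491,174),(491,195),(510,132),(540,230))])
plan([(450,-250,170,-60),(425,-335,150,-15)])
E
```

```text
[(491, 150, np.float64(34.7)), (491, 174, np.float64(34.9)), (491, 195, np.float64(34.8)), (510, 132, np.float64(29.5)), (540, 230, np.float64(nan))]
at [490.6 175.1 120.4 -92.1] t 18.88
3 x [0.85, 0.05, -0.1] tz -0.11
3 x [0.84, 0.15, -0.1] tz -0.11
3 x [0.82, 0.24, -0.1] tz -0.11
3 x [0.79, 0.34, -0.1] tz -0.1
3 x [0.74, 0.41, -0.1] tz -0.11
-> [ 450.1 -249.4  170.4  -59.7]
6 x [0.61, 0.65, 0.2] tz -0.75
-> [ 424.7 -334.9  150.4  -14.7]
  return np.nanmean(a, axis, out=out, keepdims=keepdims)
```

View pics/w6.png

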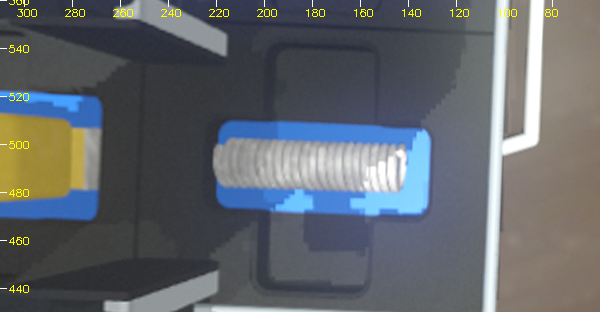

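>>> jog_arm --plan '[[45,[0.85,0.05,-0.1],[0,0,-0.11]],[45,[0.85,0.05,-0.1],[0,0,-0.11]],[45,[0.85,0.05,-0.1],[0,0,-0.11]]]'

```text
clock: 19.25
position: [482.2, 89.2, 130.0]
ee_rot: [0.733, -0.68, -0.001, 0.002]
contact_force: [0.8, 0.1, 0.3]
gripper_width: 44.9
grasp_force: 0.0
```

>>> jog_arm --plan '[[45,[0.84,0.15,-0.1],[0,0,-0.11]],[45,[0.84,0.15,-0.1],[0,0,-0.11]],[45,[0.84,0.15,-0.1],[0,0,-0.11]]]'

```text
clock: 19.62
position: [474.6, 5.3, 140.5]
ee_rot: [0.772, -0.636, -0.0, 0.001]
contact_force: [-0.5, 0.1, -0.4]
gripper_width: 45.0
grasp_force: 0.0
```

>>> jog_arm --plan '[[45,[0.82,0.24,-0.1],[0,0,-0.11]],[45,[0.82,0.24,-0.1],[0,0,-0.11]],[45,[0.82,0.24,-0.1],[0,0,-0.11]]]'

```text
clock: 20.0
position: [467.4, -79.2, 150.7]
ee_rot: [0.807, -0.59, -0.0, 0.0]
contact_force: [-0.7, 0.2, -0.2]
gripper_width: 45.0
grasp_force: 0.0
```

>>> jog_arm --plan '[[45,[0.79,0.34,-0.1],[0,0,-0.1]],[45,[0.79,0.34,-0.1],[0,0,-0.1]],[45,[0.79,0.34,-0.1],[0,0,-0.1]]]'

```text
clock: 20.38
position: [459.3, -164.5, 160.8]
ee_rot: [0.837, -0.547, -0.0, 0.0]
contact_force: [0.3, 0.6, -0.9]
gripper_width: 45.0
grasp_force: 0.0
```

>>> jog_arm --plan '[[45,[0.74,0.41,-0.1],[0,0,-0.11]],[45,[0.74,0.41,-0.1],[0,0,-0.11]],[45,[0.74,0.41,-0.1],[0,0,-0.11]]]'

```text
clock: 20.75
position: [451.6, -248.6, 170.8]
ee_rot: [0.867, -0.498, -0.0, -0.0]
contact_force: [0.1, 0.6, -0.3]
gripper_width: 45.0
grasp_force: 0.0
```

>>> jog_arm --plan '[[45,[0.61,0.65,0.2],[0,0,-0.75]],[45,[0.61,0.65,0.2],[0,0,-0.75]],[45,[0.61,0.65,0.2],[0,0,-0.75]],[45,[0.61,0.65,0.2],[0,0,-0.75]],[45,[0.61,0.65,0.2],[0,0,-0.75]],[45,[0.61,0.65,0.2],[0,0,-0.75]]]'

```text
clock: 21.5
position: [426.5, -332.7, 150.9]
ee_rot: [0.992, -0.127, -0.0, -0.0]
contact_force: [-0.0, -0.1, 0.5]
gripper_width: 44.6
grasp_force: 0.0
```

```bash
cat >key.py <<'E'
from plan import *
d,E,s=grab("wrist")
sc=4;X1,Y1=500,-270
o=ortho(d,E,340,X1,-420,Y1,5,sc)
hsv=cv2.cvtColor(o,cv2.COLOR_BGR2HSV)
bg=cv2.medianBlur(hsv[...,2],121)
m=((hsv[...,2].astype(int)-bg>35)).astype(np.uint8)
n,l,st,ce=cv2.connectedComponentsWithStats(m)
for i in range(1,n):
    if st[i,4]<400: continue
    c,_=cv2.findContours((l==i).astype(np.uint8),0,2);r=cv2.minAreaRect(c[0])
    b=cv2.boxPoints(r)/sc
    print(st[i,4]/16,[(round(float(X1-q[1])),round(float(Y1-q[0]))) for q in b],np.array(r[1])/sc)
cv2.imwrite("pics/w7.png",grid(o,X1,Y1,sc,20))
plan([])
E
python3 key.py
```

```text
816.125 [(480, -335), (481, -370), (372, -375), (371, -341)] [109.21926117  34.09601593]
at [ 426.4 -333.   151.   -14.6] t 21.55
```

View pics/w7.png

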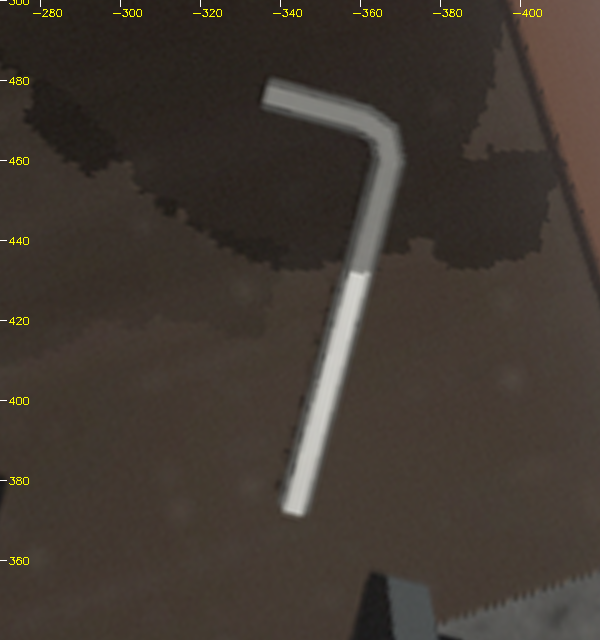

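>>> jog_arm --plan '[[45,[0.01,0.24,0.5],[0,0,0]],[45,[0.01,0.24,1],[0,0,0]],[45,[0.01,0.24,1],[0,0,0]],[45,[0.01,0.24,1],[0,0,0]]]'

```text
clock: 22.05
position: [422.1, -358.2, 52.9]
ee_rot: [0.992, -0.127, 0.001, 0.001]
contact_force: [0.1, -0.6, 0.8]
gripper_width: 44.7
grasp_force: 0.0
```

>>> jog_arm --plan '[[45,[0,0,0.25],[0,0,0]],[45,[0,0,0.43],[0,0,0]],[45,[0,0,0.43],[0,0,0]],[45,[0,0,0.43],[0,0,0]]]'

```text
clock: 22.55
position: [422.2, -358.5, 10.4]
ee_rot: [0.992, -0.127, 0.002, 0.001]
contact_force: [-0.1, -0.8, -0.1]
gripper_width: 45.3
grasp_force: 0.0
```

```bash
python3 - <<'E'
from plan import *
plan([(421,-356,3,-14.6)])
E
```

```text
at [ 422.2 -358.5   10.4  -14.6] t 22.55
2 x [-0.02, -0.02, 0.07] tz -0.0
-> [ 420.7 -356.1    3.4  -14.6]
```

>>> jog_arm --plan '[[45,[-0.01,-0.02,0.07],[0,0,0]],[45,[-0.01,-0.02,0.07],[0,0,0]],[0,[-0.01,-0.02,0.07],[0,0,0]],[0,[-0.01,-0.02,0.07],[0,0,0]],[0,[-0.01,-0.02,0.07],[0,0,0]],[0,[-0.01,-0.02,0.07],[0,0,0]],[0,[-0.01,-0.02,0.07],[0,0,0]]]'

```text
clock: 23.42
position: [420.3, -355.8, 1.6]
ee_rot: [0.992, -0.128, 0.0, 0.0]
contact_force: [0.0, 0.8, 2.6]
gripper_width: 4.8
grasp_force: 58.9
```

>>> jog_arm --plan '[[0,[0,0,-0.5],[0,0,0]],[0,[0,0,-1],[0,0,0]],[0,[0,0,-1],[0,0,0]],[0,[0,0,-1],[0,0,0]]]'

```text
clock: 23.92
position: [419.5, -355.3, 100.7]
ee_rot: [0.992, -0.128, -0.0, -0.0]
contact_force: [0.1, 0.4, -0.9]
gripper_width: 4.7
grasp_force: 58.9
```

```bash
python3 - <<'E'
from plan import *
plan([(460,-300,140,-60),(603,170,140,-92)])
E
```

```text
at [ 419.5 -355.3  100.7  -14.7] t 23.93
6 x [0.25, -0.64, -0.39] tz 0.75
-> [ 459.9 -299.8  139.7  -59.7]
3 x [-0.67, -0.72, -0.0] tz 0.11
3 x [-0.74, -0.64, -0.0] tz 0.11
3 x [-0.82, -0.55, -0.0] tz 0.11
3 x [-0.87, -0.45, -0.0] tz 0.1
3 x [-0.91, -0.36, -0.0] tz 0.11
-> [603.  169.7 139.7 -92.1]
```

>>> jog_arm --plan '[[0,[0.25,-0.64,-0.39],[0,0,0.75]],[0,[0.25,-0.64,-0.39],[0,0,0.75]],[0,[0.25,-0.64,-0.39],[0,0,0.75]],[0,[0.25,-0.64,-0.39],[0,0,0.75]],[0,[0.25,-0.64,-0.39],[0,0,0.75]],[0,[0.25,-0.64,-0.39],[0,0,0.75]]]'

```text
clock: 24.68
position: [459.6, -299.8, 138.4]
ee_rot: [0.867, -0.498, -0.002, 0.0]
contact_force: [-0.2, 0.1, -0.3]
gripper_width: 4.2
grasp_force: 59.0
```

>>> jog_arm --plan '[[0,[-0.67,-0.72,0],[0,0,0.11]],[0,[-0.67,-0.72,0],[0,0,0.11]],[0,[-0.67,-0.72,0],[0,0,0.11]]]'

```text
clock: 25.05
position: [489.0, -204.1, 139.4]
ee_rot: [0.838, -0.545, -0.001, 0.0]
contact_force: [-0.2, -0.1, -0.9]
gripper_width: 4.9
grasp_force: 59.0
```

>>> jog_arm --plan '[[0,[-0.74,-0.64,0],[0,0,0.11]],[0,[-0.74,-0.64,0],[0,0,0.11]],[0,[-0.74,-0.64,0],[0,0,0.11]]]'

```text
clock: 25.42
position: [518.0, -111.4, 139.6]
ee_rot: [0.805, -0.593, -0.0, 0.0]
contact_force: [0.0, -0.7, -0.8]
gripper_width: 4.7
grasp_force: 59.0
```

>>> jog_arm --plan '[[0,[-0.82,-0.55,0],[0,0,0.11]],[0,[-0.82,-0.55,0],[0,0,0.11]],[0,[-0.82,-0.55,0],[0,0,0.11]]]'

```text
clock: 25.8
position: [546.5, -17.4, 139.7]
ee_rot: [0.77, -0.639, -0.0, 0.0]
contact_force: [-0.2, 0.1, -0.7]
gripper_width: 4.7
grasp_force: 59.0
```

>>> jog_arm --plan '[[0,[-0.87,-0.45,0],[0,0,0.1]],[0,[-0.87,-0.45,0],[0,0,0.1]],[0,[-0.87,-0.45,0],[0,0,0.1]]]'

```text
clock: 26.18
position: [574.9, 75.9, 139.6]
ee_rot: [0.735, -0.678, -0.0, 0.0]
contact_force: [-0.3, -0.9, -0.4]
gripper_width: 4.8
grasp_force: 59.0
```

>>> jog_arm --plan '[[0,[-0.91,-0.36,0],[0,0,0.11]],[0,[-0.91,-0.36,0],[0,0,0.11]],[0,[-0.91,-0.36,0],[0,0,0.11]],[0,[-0.91,-0.36,0],[0,0,0.11]]]'

```text
clock: 26.68
position: [602.7, 167.2, 139.7]
ee_rot: [-0.693, 0.721, 0.0, -0.001]
contact_force: [0.4, -0.3, -0.6]
gripper_width: 4.6
grasp_force: 59.0
```

```bash
python3 - <<'E'
from plan import *
s=read_state();print(s["gripper_width"],s["grasp_force"])
d,E,s=grab("wrist");T=T_of(s)
P=(cloud(d,E)-T[:3,3])@T[:3,:3]   # tool coords
q=P[(abs(P[...,2]+1)<9)&(abs(P[...,0])<75)&(abs(P[...,1])<60)]
print(len(q))
for a in range(-60,70,10):
    b=q[abs(q[:,0]-a)<5]
    if len(b): print(a,len(b),np.percentile(b[:,1],[5,50,95]).round(1),np.median(b[:,2]).round(1))
plan([(603,170,25,-92)])
E
```

```text
4.591653256129727 59.01720782741904
4295
-50 80 [-3.7  0.4  3.6] -7.0
-40 241 [-3.1  0.4  3.5] -7.1
-30 205 [-2.5 -0.1  2.9] -7.2
-20 194 [-2.   0.4  2.4] -7.3
-10 185 [-1.9 -0.1  2.3] -7.3
0 193 [-1.9  0.4  2.3] -7.4
10 452 [-8.3  0.4  8.6] -7.3
20 380 [-3.2  0.6  4.4] -6.9
30 386 [-3.1  0.6  4.4] -6.7
40 429 [-3.5  0.4  3.9] -6.8
50 1550 [-31.4 -16.6  -0.5] -6.7
at [602.8 167.2 140.  -92.2] t 26.73
2 x [-0.01, -0.0, 0.57] tz -0.0
2 x [-0.02, -0.0, 0.58] tz -0.0
-> [602.9 170.2  25.  -92.2]
```

>>> jog_arm --plan '[[0,[-0.03,0,0.5],[0,0,0]],[0,[-0.03,0,0.95],[0,0,0]],[0,[-0.03,0,0.95],[0,0,0]],[0,[-0.03,0,0.95],[0,0,0]]]'

```text
clock: 27.22
position: [604.7, 171.9, 47.2]
ee_rot: [-0.694, 0.72, -0.001, 0.001]
contact_force: [-0.5, -0.2, 0.3]
gripper_width: 4.9
grasp_force: 59.0
```

>>> jog_arm --plan '[[0,[0,0,0.12],[0,0,0]],[0,[0,0,0.24],[0,0,0]],[0,[0,0,0.24],[0,0,0]],[0,[0,0,0.24],[0,0,0]]]'

```text
clock: 27.72
position: [603.6, 172.4, 21.4]
ee_rot: [-0.694, 0.72, -0.0, 0.0]
contact_force: [-0.5, 0.0, -0.5]
gripper_width: 4.5
grasp_force: 59.0
```

>>> jog_arm --plan '[[0,[0.02,0.01,0.03],[0,0,0]],[0,[0.02,0.01,0.03],[0,0,0]],[0,[0.02,0.01,0.03],[0,0,0]],[30,[0.02,0.01,0.03],[0,0,0]],[30,[0.02,0.01,0.03],[0,0,0]],[30,[0.02,0.01,0.03],[0,0,0]]]'

```text
clock: 28.48
position: [602.5, 170.4, 18.4]
ee_rot: [-0.694, 0.72, -0.0, 0.0]
contact_force: [0.2, -0.5, -0.3]
gripper_width: 30.3
grasp_force: 0.0
```

>>> jog_arm --plan '[[30,[0,0,-0.4],[0,0,0]],[30,[0,0,-1],[0,0,0]],[30,[0,0,-1],[0,0,0]],[30,[0,0,-1],[0,0,0]]]'

```text
clock: 28.98
position: [602.0, 170.3, 118.4]
ee_rot: [-0.694, 0.72, 0.0, 0.0]
contact_force: [0.2, -0.4, -0.5]
gripper_width: 29.8
grasp_force: 0.0
```

```bash
python3 - <<'E'
from plan import *
d,E,s=grab("wrist")
o=ortho(d,E,560,660,90,250,20,4);hsv=cv2.cvtColor(o,cv2.COLOR_BGR2HSV)
m=(cv2.inRange(hsv,(0,0,90),(179,70,255)))
n,l,st,ce=cv2.connectedComponentsWithStats(m)
for i in range(1,n):
    if st[i,4]>800:
        x,y,w,h=st[i,:4]; print("comp",st[i,4]/16,"x",660-(y+h)/4,660-y/4,"y",250-(x+w)/4,250-x/4)
P=cloud(d,E)
for x,y in((603,125),(603,140),(603,150),(603,170),(603,190),(603,205),(603,218),(630,122),(575,220)):
    q=P[(abs(P[...,0]-x)<3)&(abs(P[...,1]-y)<3)&(P[...,2]<60)][:,2];print(x,y,np.median(q).round(1),q.max().round(1))
cv2.imwrite("pics/w8.png",o)
plan([(560,-240,170,-60),(573,-340,150,-3.8)])
E
```

```text
comp 1846.0625 x 560.0 660.0 y 90.0 203.75
comp 389.875 x 632.25 653.5 y 205.75 249.5
comp 993.125 x 596.0 634.25 y 115.75 221.5
comp 324.8125 x 560.0 573.25 y 208.0 250.0
603 125 24.6 26.4
603 140 24.3 26.2
603 150 24.5 26.4
603 170 24.8 25.9
603 190 25.0 25.9
603 205 24.9 26.0
603 218 24.9 26.2
630 122 24.5 26.1
  return _methods._mean(a, axis=axis, dtype=dtype,
  ret = ret.dtype.type(ret / rcount)
Traceback (most recent call last):
ValueError: zero-size array to reduction operation maximum which has no identity
```

```bash
python3 - <<'E'
from plan import *
plan([(565,-260,170,-60),(573,-340,150,-3.8)])
E
```

```text
at [601.5 170.1 117.4 -92.1] t 29.02
3 x [0.86, 0.04, -0.11] tz -0.11
3 x [0.85, 0.14, -0.1] tz -0.11
3 x [0.83, 0.24, -0.11] tz -0.11
3 x [0.8, 0.33, -0.1] tz -0.1
3 x [0.76, 0.41, -0.11] tz -0.11
-> [ 565.3 -259.9  170.4  -59.7]
7 x [0.73, 0.34, 0.2] tz -0.93
-> [ 572.8 -340.1  150.4   -3.9]
```

>>> jog_arm --plan '[[60,[0.86,0.04,-0.11],[0,0,-0.11]],[60,[0.86,0.04,-0.11],[0,0,-0.11]],[60,[0.86,0.04,-0.11],[0,0,-0.11]]]'

```text
clock: 29.4
position: [594.7, 82.9, 128.4]
ee_rot: [0.733, -0.68, -0.0, 0.001]
contact_force: [-0.1, 0.2, -0.4]
gripper_width: 59.8
grasp_force: 0.0
```

>>> jog_arm --plan '[[85,[0.85,0.14,-0.1],[0,0,-0.11]],[85,[0.85,0.14,-0.1],[0,0,-0.11]],[85,[0.85,0.14,-0.1],[0,0,-0.11]]]'

```text
clock: 29.78
position: [587.9, -1.9, 138.8]
ee_rot: [0.772, -0.636, -0.0, 0.0]
contact_force: [-0.1, 0.8, 0.7]
gripper_width: 85.2
grasp_force: 0.0
```

>>> jog_arm --plan '[[85,[0.83,0.24,-0.11],[0,0,-0.11]],[85,[0.83,0.24,-0.11],[0,0,-0.11]],[85,[0.83,0.24,-0.11],[0,0,-0.11]]]'

```text
clock: 30.15
position: [580.6, -87.4, 149.9]
ee_rot: [0.807, -0.59, -0.0, 0.0]
contact_force: [-0.4, -0.3, -0.3]
gripper_width: 85.3
grasp_force: 0.0
```

>>> jog_arm --plan '[[85,[0.8,0.33,-0.1],[0,0,-0.1]],[85,[0.8,0.33,-0.1],[0,0,-0.1]],[85,[0.8,0.33,-0.1],[0,0,-0.1]]]'

```text
clock: 30.52
position: [573.7, -173.3, 159.8]
ee_rot: [0.837, -0.547, -0.0, -0.0]
contact_force: [0.3, 0.1, -0.7]
gripper_width: 84.8
grasp_force: 0.0
```

>>> jog_arm --plan '[[85,[0.76,0.41,-0.11],[0,0,-0.11]],[85,[0.76,0.41,-0.11],[0,0,-0.11]],[85,[0.76,0.41,-0.11],[0,0,-0.11]]]'

```text
clock: 30.9
position: [566.9, -259.1, 170.8]
ee_rot: [0.867, -0.498, -0.0, -0.0]
contact_force: [-0.3, 0.7, 1.1]
gripper_width: 85.4
grasp_force: 0.0
```

>>> jog_arm --plan '[[85,[0.73,0.34,0.2],[0,0,-0.93]],[85,[0.73,0.34,0.2],[0,0,-0.93]],[85,[0.73,0.34,0.2],[0,0,-0.93]],[85,[0.73,0.34,0.2],[0,0,-0.93]],[85,[0.73,0.34,0.2],[0,0,-0.93]],[85,[0.73,0.34,0.2],[0,0,-0.93]],[85,[0.73,0.34,0.2],[0,0,-0.93]]]'

```text
clock: 31.78
position: [574.6, -337.4, 150.7]
ee_rot: [0.999, -0.033, -0.0, -0.0]
contact_force: [-0.0, -0.2, 0.4]
gripper_width: 84.8
grasp_force: 0.0
```

```bash
cat >or.py <<'E'
from plan import *
d,E,s=grab("wrist");sc=4
o=ortho(d,E,490,660,-430,-250,15,sc);hsv=cv2.cvtColor(o,cv2.COLOR_BGR2HSV)
m=cv2.inRange(hsv,(3,140,90),(20,255,255))
m=cv2.morphologyEx(m,cv2.MORPH_CLOSE,np.ones((5,5)))
n,l,st,ce=cv2.connectedComponentsWithStats(m);cs=[]
for i in range(1,n):
    if st[i,4]>1500:
        print(st[i,4]/16);cs+=list(cv2.findContours((l==i).astype(np.uint8),0,2)[0])
r=cv2.minAreaRect(np.vstack(cs));b=cv2.boxPoints(r)/sc
print([(round(float(660-q[1])),round(float(-250-q[0]))) for q in b],np.array(r[1])/sc,"ctr",660-b[:,1].mean(),-250-b[:,0].mean())
for x in (530,545,560,570,580,600,620):
    c=np.where(m[int((660-x)*sc)]>0)[0]; print(x,-250-c.min()/sc,-250-c.max()/sc)
plan([])
E
python3 or.py
```

```text
1606.5
1390.75
[(527, -300), (631, -308), (626, -374), (521, -366)] [ 65.97840881 104.71684265] ctr 576.1812 -337.1875
530 -300.75 -365.75
545 -305.25 -363.0
560 -310.25 -360.75
570 -313.25 -359.75
580 -315.75 -348.0
600 -322.0 -355.25
620 -328.75 -347.75
at [ 574.5 -337.8  150.9   -3.8] t 31.82
```

>>> jog_arm --plan '[[75,[0.02,0,0.5],[0,0,0]],[75,[0.02,0,0.95],[0,0,0]],[75,[0.02,0,0.95],[0,0,0]],[75,[0.02,0,0.95],[0,0,0]]]'

```text
clock: 32.33
position: [577.3, -340.1, 58.1]
ee_rot: [0.999, -0.033, 0.001, 0.001]
contact_force: [0.2, -0.2, 1.2]
gripper_width: 75.0
grasp_force: 0.0
```

>>> jog_arm --plan '[[75,[0,0,0.3],[0,0,0]],[75,[0,0,0.5],[0,0,0]],[75,[0,0,0.5],[0,0,0]],[75,[0,0,0.5],[0,0,0]]]'

```text
clock: 32.83
position: [577.5, -340.6, 8.9]
ee_rot: [0.999, -0.034, 0.002, 0.001]
contact_force: [0.3, -0.3, 0.6]
gripper_width: 75.2
grasp_force: 0.0
```

>>> jog_arm --plan '[[35,[0,0,0.01],[0,0,0]],[35,[0,0,0.01],[0,0,0]],[35,[0,0,0.01],[0,0,0]],[35,[0,0,0.01],[0,0,0]],[35,[0,0,0.01],[0,0,0]]]'

```text
clock: 33.45
position: [576.6, -340.3, 7.5]
ee_rot: [0.999, -0.034, 0.001, 0.001]
contact_force: [-2.1, 1.8, 6.8]
gripper_width: 45.0
grasp_force: 59.3
```

>>> jog_arm --plan '[[60,[0,0,0],[0,0,0]],[60,[0,0,0],[0,0,0]],[60,[0,-0.01,0.05],[0,0,0]],[60,[0,-0.01,0.05],[0,0,0]],[35,[0,-0.01,0.05],[0,0,0]],[35,[0,-0.01,0.05],[0,0,0]],[35,[0,-0.01,0.05],[0,0,0]],[35,[0,-0.01,0.05],[0,0,0]]]'

```text
clock: 34.45
position: [576.1, -339.0, 0.6]
ee_rot: [0.999, -0.034, 0.0, 0.0]
contact_force: [-0.2, 0.9, 2.9]
gripper_width: 46.5
grasp_force: 60.8
```

>>> jog_arm --plan '[[35,[0,0,-0.4],[0,0,0]],[35,[0,0,-0.9],[0,0,0]],[35,[0,0,-0.9],[0,0,0]],[35,[0,0,-0.9],[0,0,0]]]'

```text
clock: 34.95
position: [575.2, -338.6, 89.7]
ee_rot: [0.999, -0.034, -0.0, -0.0]
contact_force: [0.1, -0.2, -0.8]
gripper_width: 46.4
grasp_force: 60.9
```

```bash
python3 - <<'E'
from plan import *
plan([(570,-260,150,-60),(608,307,150,-92)])
E
```

```text
at [ 575.2 -338.6   89.7   -3.9] t 34.95
7 x [-0.11, -0.78, -0.6] tz 0.93
-> [ 569.5 -260.   149.7  -59.7]
3 x [-0.78, -0.53, -0.0] tz 0.09
3 x [-0.83, -0.46, -0.0] tz 0.09
3 x [-0.87, -0.37, -0.0] tz 0.09
3 x [-0.9, -0.29, -0.0] tz 0.09
3 x [-0.93, -0.21, -0.0] tz 0.09
3 x [-0.94, -0.12, -0.0] tz 0.09
-> [608.3 307.  149.7 -92.1]
```

>>> jog_arm --plan '[[35,[-0.11,-0.78,-0.6],[0,0,0.93]],[35,[-0.11,-0.78,-0.6],[0,0,0.93]],[35,[-0.11,-0.78,-0.6],[0,0,0.93]],[35,[-0.11,-0.78,-0.6],[0,0,0.93]],[35,[-0.11,-0.78,-0.6],[0,0,0.93]],[35,[-0.11,-0.78,-0.6],[0,0,0.93]],[35,[-0.11,-0.78,-0.6],[0,0,0.93]]]'

```text
clock: 35.83
position: [569.6, -260.3, 149.1]
ee_rot: [0.868, -0.497, -0.001, 0.0]
contact_force: [-0.2, 0.7, -0.4]
gripper_width: 46.8
grasp_force: 61.0
```

>>> jog_arm --plan '[[35,[-0.78,-0.53,0],[0,0,0.09]],[35,[-0.78,-0.53,0],[0,0,0.09]],[35,[-0.78,-0.53,0],[0,0,0.09]]]'

```text
clock: 36.2
position: [576.6, -164.4, 150.2]
ee_rot: [0.844, -0.536, -0.0, 0.0]
contact_force: [-0.4, -1.2, 0.2]
gripper_width: 46.2
grasp_force: 61.0
```

>>> jog_arm --plan '[[35,[-0.83,-0.46,0],[0,0,0.09]],[35,[-0.83,-0.46,0],[0,0,0.09]],[35,[-0.83,-0.46,0],[0,0,0.09]]]'

```text
clock: 36.58
position: [583.5, -70.5, 150.2]
ee_rot: [0.818, -0.576, -0.0, 0.0]
contact_force: [-0.1, -0.3, -0.6]
gripper_width: 46.3
grasp_force: 61.0
```

>>> jog_arm --plan '[[35,[-0.87,-0.37,0],[0,0,0.09]],[35,[-0.87,-0.37,0],[0,0,0.09]],[35,[-0.87,-0.37,0],[0,0,0.09]]]'

```text
clock: 36.95
position: [589.5, 23.2, 150.1]
ee_rot: [0.789, -0.614, -0.0, 0.0]
contact_force: [0.4, -0.3, -0.6]
gripper_width: 46.4
grasp_force: 61.0
```

>>> jog_arm --plan '[[35,[-0.9,-0.29,0],[0,0,0.09]],[35,[-0.9,-0.29,0],[0,0,0.09]],[35,[-0.9,-0.29,0],[0,0,0.09]]]'

```text
clock: 37.33
position: [595.8, 117.1, 150.0]
ee_rot: [0.759, -0.651, 0.0, 0.0]
contact_force: [-0.7, 0.0, -0.0]
gripper_width: 46.7
grasp_force: 61.0
```

>>> jog_arm --plan '[[35,[-0.93,-0.21,0],[0,0,0.09]],[35,[-0.93,-0.21,0],[0,0,0.09]],[35,[-0.93,-0.21,0],[0,0,0.09]]]'

```text
clock: 37.7
position: [602.4, 212.0, 149.8]
ee_rot: [0.728, -0.686, -0.0, 0.0]
contact_force: [0.7, -0.2, -0.2]
gripper_width: 46.5
grasp_force: 61.0
```

>>> jog_arm --plan '[[35,[-0.94,-0.12,0],[0,0,0.09]],[35,[-0.94,-0.12,0],[0,0,0.09]],[35,[-0.94,-0.12,0],[0,0,0.09]],[35,[-0.94,-0.12,0],[0,0,0.09]]]'

```text
clock: 38.2
position: [608.7, 304.3, 150.0]
ee_rot: [-0.693, 0.721, 0.0, -0.001]
contact_force: [-0.8, -0.2, -1.9]
gripper_width: 46.3
grasp_force: 61.0
```

```bash
python3 - <<'E'
from plan import *
s=read_state();print(s["gripper_width"],s["grasp_force"])
d,E,s=grab("wrist");T=T_of(s)
hsv=cv2.cvtColor(d["img"],cv2.COLOR_RGB2HSV);m=cv2.inRange(hsv,(3,140,60),(20,255,255))>0
P=(cloud(d,E)-T[:3,3])@T[:3,:3]
q=P[m&(abs(P[...,2])<30)];print(len(q))
for a in range(-60,70,10):
    b=q[abs(q[:,0]-a)<3]
    if len(b)>9: print(a,len(b),np.percentile(b[:,1],[1,99]).round(1),np.percentile(b[:,2],[10,50,90]).round(1))
print(np.percentile(q[:,0],[.2,99.8]))
plan([(608,307,50,-92)])
E
```

```text
46.32912578781439 61.00253404358227
3974
-40 680 [-27.8  28.2] [-17.7 -17.  -16.2]
-30 754 [-28.   27.4] [-17.8 -17.1 -16.4]
-20 603 [-24.7  25.1] [-17.7 -17.  -16.4]
-10 224 [-22.1  23.4] [-17.8 -17.  -16.2]
0 119 [-22.6  22.1] [-17.7 -17.1 -16. ]
10 139 [-21.2   1. ] [-17.7 -16.8 -15.3]
20 13 [-18.6  19.3] [-16.5 -15.6 -14.2]
[-42.96307784  21.73414182]
at [608.8 304.3 150.2 -92.2] t 38.25
3 x [-0.03, 0.01, 1.0] tz -0.0
-> [607.9 307.3  50.2 -92.2]
```

```bash
python3 - <<'E'
from plan import *
d,E,s=grab("wrist");T=T_of(s)
P=(cloud(d,E)-T[:3,3])@T[:3,:3]
print("view tool-x lim at depth", np.nanpercentile(P[...,0][abs(P[...,2]+17)<12],[0,1,50,99,100]).round(1))
q=P[(P[...,2]<2)&(P[...,2]>-24)]
for a in range(-70,75,6):
    b=q[abs(q[:,0]-a)<3]
    if len(b)>5: print(a,len(b),np.percentile(b[:,1],[1,99]).round(1),np.median(b[:,2]).round(1))
E
```

```text
view tool-x lim at depth [-44.2 -41.1   4.4  49.8  52.9]
-46 13 [-10.3  11.4] -16.3
-40 789 [-27.9  28.8] -17.0
-34 1000 [-28.4  28.7] -17.1
-28 972 [-27.   27.2] -17.1
-22 970 [-25.2  25.7] -17.1
-16 947 [-23.9  24.5] -17.0
-10 989 [-22.9  23.7] -17.0
-4 1079 [-22.9  23.7] -17.1
2 1174 [-22.9  23.7] -17.1
8 2024 [-35.6  36.5] -17.0
14 1256 [-20.4  19.9] -16.9
20 1152 [-19.4  19.2] -16.9
26 875 [-17.   16.7] -16.9
32 735 [-15.1  14. ] -16.9
38 580 [-13.7  11.3] -16.9
44 577 [-12.    8.7] -16.6
50 479 [-10.7   5.9] -16.1
```

>>> jog_arm --plan '[[35,[-0.03,0.01,0.5],[0,0,0]],[35,[-0.03,0.01,1],[0,0,0]],[35,[-0.03,0.01,1],[0,0,0]],[35,[-0.03,0.01,1],[0,0,0]]]'

```text
clock: 38.8
position: [609.3, 309.8, 52.6]
ee_rot: [-0.694, 0.72, -0.001, 0.002]
contact_force: [0.3, 0.9, -0.5]
gripper_width: 46.7
grasp_force: 61.1
```

>>> jog_arm --plan '[[35,[0,0,0.15],[0,0,0]],[35,[0,0,0.3],[0,0,0]],[35,[0,0,0.3],[0,0,0]],[35,[0,0,0.3],[0,0,0]]]'

```text
clock: 39.3
position: [607.8, 309.9, 20.3]
ee_rot: [-0.694, 0.72, -0.0, 0.0]
contact_force: [-0.2, -0.5, -0.1]
gripper_width: 46.2
grasp_force: 61.1
```

>>> jog_arm --plan '[[35,[0.03,0,0.04],[0,0,0]],[35,[0.03,0,0.04],[0,0,0]],[35,[0.03,0,0.04],[0,0,0]],[60,[0.03,0,0.04],[0,0,0]],[60,[0.03,0,0.04],[0,0,0]],[60,[0.03,0,0.04],[0,0,0]]]'

```text
clock: 40.05
position: [607.6, 306.8, 16.4]
ee_rot: [-0.694, 0.72, -0.0, 0.0]
contact_force: [0.3, -0.5, -0.3]
gripper_width: 60.0
grasp_force: 0.0
```

>>> jog_arm --plan '[[60,[0,0,-0.4],[0,0,0]],[60,[0,0,-1],[0,0,0]],[60,[0,0,-1],[0,0,0]]]'

```text
clock: 40.42
position: [610.8, 308.9, 123.1]
ee_rot: [-0.694, 0.719, -0.001, 0.006]
contact_force: [-0.1, -0.5, 0.2]
gripper_width: 60.0
grasp_force: 0.0
```

>>> jog_arm --plan '[[60,[0.9,0.9,-0.8],[0,0,0]],[60,[0.9,0.9,-0.8],[0,0,0]],[60,[0.9,0.9,-0.8],[0,0,0]],[60,[0.9,0.9,-0.8],[0,0,0]]]'

```text
clock: 40.92
position: [513.9, 219.6, 197.8]
ee_rot: [-0.694, 0.72, -0.0, 0.001]
contact_force: [0.4, 0.4, -1.0]
gripper_width: 60.0
grasp_force: 0.0
```

>>> jog_arm --plan '[[60,[0.95,0.9,0],[0,0,0]],[60,[0.95,0.9,0],[0,0,0]],[60,[0.95,0.9,0],[0,0,0]],[60,[0.95,0.9,0],[0,0,0]]]'

```text
clock: 41.42
position: [421.7, 129.0, 196.2]
ee_rot: [-0.694, 0.72, -0.0, 0.0]
contact_force: [0.2, 1.2, 1.1]
gripper_width: 60.0
grasp_force: 0.0
```

```bash
python3 - <<'E'
from plan import *
d,E,s=grab("top");P=cloud(d,E)
def z(x,y,r=4):
    q=P[(abs(P[...,0]-x)<r)&(abs(P[...,1]-y)<r)][:,2];return np.median(q).round(1),len(q)
for n,x,y in(("clamp hL",632,345),("hR",590,345),("mid",592,315),("mid",622,313),("jaw",613,268),("jaw",598,268),("tape",495,325),("tape",495,290),("tape",495,350),("spring",491,150),("spring",491,198),("key",602,150),("key",602,200),("foam",550,240)): print(n,z(x,y))
sc=4
o=ortho(d,E,430,660,90,390,28,sc);hsv=cv2.cvtColor(o,cv2.COLOR_BGR2HSV)
for nm,m in (("orange",cv2.inRange(hsv,(3,120,80),(20,255,255))),("yellow",cv2.inRange(hsv,(21,120,80),(35,255,255)))):
    m=cv2.morphologyEx(m,cv2.MORPH_OPEN,np.ones((3,3)));c=np.argwhere(m>0)
    r=cv2.minAreaRect(c[:,::-1].astype(np.float32));b=cv2.boxPoints(r)/sc
    print(nm,[(round(float(660-q[1])),round(float(390-q[0]))) for q in b],np.array(r[1])/sc)
o2=cv2.resize(d["img"][130:300,90:430][:,:,::-1],None,fx=2.3,fy=2.3);cv2.imwrite("pics/final.png",o2)
d2,E2,s=grab("wrist");np.savez("pics/wf.npz",E=E2,**d2);P=cloud(d2,E2);print("wrist")
for n,x,y in(("hL",632,345),("hR",590,345),("jaw",613,268),("jaw",598,268),("tape",495,325),("tape",495,290),("foam",550,240)): print(n,z(x,y))
print(cur()[0])
E
```

```text
clamp hL (np.float64(30.1), 12)
hR (np.float64(31.2), 10)
mid (np.float64(30.5), 9)
mid (np.float64(30.5), 14)
jaw (np.float64(17.5), 15)
jaw (np.float64(27.1), 16)
tape (np.float64(77.6), 9)
tape (np.float64(68.6), 16)
tape (np.float64(58.8), 2)
spring (np.float64(26.9), 1)
spring (np.float64(nan), 0)
key (np.float64(23.4), 11)
key (np.float64(20.4), 12)
foam (np.float64(25.0), 12)
orange [(483, 361), (640, 353), (635, 255), (478, 262)] [ 98.75792694 157.66955566]
yellow [(484, 356), (515, 355), (511, 265), (480, 267)] [89.59253693 30.81111908]
wrist
hL (np.float64(nan), 0)
hR (np.float64(32.0), 20)
jaw (np.float64(16.4), 4)
jaw (np.float64(21.5), 75)
tape (np.float64(nan), 0)
tape (np.float64(71.8), 106)
foam (np.float64(29.6), 26)
[422.24924465 129.61022629 196.13607606 -92.0653099 ]
  return _methods._mean(a, axis=axis, dtype=dtype,
  ret = ret.dtype.type(ret / rcount)
```

```bash
python3 -c "
from bench import *
print(job_done())"
```

```text
the job is handed in; nothing more can be done
None
```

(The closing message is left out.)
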